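# Push a panel home in the printing register

### The job

Get the larger of the two white-faced panels ready for printing: without gripping or lifting it, push it flat along the table into the corner of the wooden register on the side where it lies, so that its long edge is flush against the long batten and its short edge is against the short cross batten. Leave the smaller panel and everything else where it is, and move the arm clear.

Things in the scene. Friction and masses are not known exactly. Their poses are not given: they have to be found in the camera images.
- panel: the larger of two loose white-faced plywood panels: 140 (its y) x 110 (its x) x 20 mm thick, 0.14 to 0.3 kg, lying flat, up to 20 degrees askew to the register. Origin at the centre of its underside; z up. It starts on the robot's side of the long batten, left or right of the cross batten.
- register: fixed T-shaped wooden register, 20 mm high, turned up to 10 degrees. Origin at table height on the long batten's robot-side face, mid-length; x points away from the robot, square to the face, y along it. Long batten: x 0 to 25, y -260 to 260 mm. Cross batten: x -70 to 0, y -12 to 12 mm. Pressed home, the large panel's centre is at x -55, y +82 (left side) or -82 mm (right).
- small_panel: the smaller white-faced plywood panel, 90 (y) x 70 (x) x 20 mm, loose; origin at the centre of its underside. It lies on the other side of the cross batten from the large panel. Leave it alone.
- ink_jar: white plastic ink jar with black lid, diameter 54, height 60 mm, between the two panels on the robot's side; origin at the centre of its underside. Leave it alone.
- tape_roll: brown roll of tape lying flat, outer diameter 72, height 45 mm, beyond the long batten; origin at the centre of its underside. Leave it alone.
- glue_bottle: white glue bottle with blue cap, diameter 48, height 110 mm, beyond the long batten; origin at the centre of its underside. Leave it alone.
- squeegee: wooden squeegee lying flat, handle 250 (along its y) x 70 x 24 mm with a rubber blade reaching 60 mm to its -x, off to the robot's right; origin at the centre of the handle's underside. Leave it alone.
- spatula: ink spatula lying flat, 200 mm long along its x, off to the robot's left. Leave it alone.
- thinner_can: low tin, diameter 66, height 50 mm, off to the robot's left; origin at the centre of its underside. Leave it alone.

How it is judged:
By the outcome, as a careful person would: the job done as asked, in the order asked, and still so for the second after the job is handed in, with the robot touching nothing.
It also fails if it takes over 67 s, if anything falls off the work surface, if the arm or the gripper's body presses on something with over 40 N, if the wrist force passes 120 N, or if a joint passes its speed limit or range.

### The arm

A 6-joint arm with a two-finger parallel gripper is mounted at the origin on the work surface. World frame = base frame: x ahead of the robot, y to its left, z up, the work surface at z = 0. Lengths are in mm, angles in rad, forces in N, time in s.
With the tool pointing down it reaches from about 150 to 775 mm from the base axis. Payload 6.1 kg.
Tool frame: the origin (TCP) lies on the centre line of the jaws, within the pads' length; the fingertips stand 25 mm ahead of it and the grasp point (between the pads) lies 6 mm ahead of it; z points along the fingers, x is the direction in which the jaws open and shut, and the axes are right-handed (so a half turn about z gives the same grasp; the last joint's range is limited). The gripper opens to 85 mm and grips with 20 to 120 N. Pads are 22 mm wide; open, the fingers measure 114 mm over their backs; the gripper's body (76 mm by 85 mm) begins 54 mm behind the grasp point. The pads swing forward as they close: fully open they stand 13 mm farther back than shut.
Start: joints at [0, 0.126, -0.04, 1.405, 0, 1.571], TCP at [524.984, -0, 256.295] pointing down, gripper open.
Joint ranges: [-2.72, 2.72], [-0.95, 1.95], [-1.27, 1.35], [-1.78, 2.02], [-1.46, 1.47], [-3.14, 3.14]. Speed limits (rad/s): [2.39, 2.39, 3.01, 3.14, 3.14, 3.14].

### API

Orientations are given as [roll, pitch, yaw] about the fixed x, y, z axes, in that order (R = Rz(yaw) Ry(pitch) Rx(roll)).
In Python, from rig import manip gives the robot as it stands. The module is installed in compiled form; this text tells all that it offers.
- The arm moves only by the shell command python3 -m handwheel 'ROWS' [FORCE]. ROWS is JSON, a list of rows, each a list of 7 numbers: the closure, from -1 (fully open) to 1 (shut), then the shift along the tool's x, y, z in cm, then the turn, a rotation vector about the tool's x, y, z in rad. In form: [[fingers, tx, ty, tz, rx, ry, rz], ...]. A call has exactly 5 rows; each row is the pose to reach, as a shift and turn from the pose measured when the call began, along the tool's axes at that moment; what a row does not reach only later rows make up. A row lasts 1/8 s, in which the tool goes at most 62.5 mm and 10.7 degrees, less where a joint would pass 70% of its speed; a pose out of reach is approached as far as the arm can. A call with a gripper value outside its range is refused whole. The fingers move at their own pace and stop on an object; FORCE is the grip in N (left out, the last holds). Time passes only in rows, so rows that repeat a pose let the fingers close, or fill a call up. It gives the time, the measured TCP pose, the force and the opening at its end, in the units of the state.
- manip.read_state(): the state, without advancing time (a new reading comes with each control period).
- manip.capture(name): name is "scene" or "side" or "wrist"; returns the picture (400x640x3 uint8, red, green, blue); there is no depth.
- manip.camera_info(name): a dict with "K" (3x3 intrinsics, pixels), "D" ([k1, k2, p1, p2, k3] as OpenCV has them; the pictures are not rectified), "R" (3x3) and "t" (3): a world point X has camera coordinates R X + t. Camera axes: x right, y down, z forward; pixel columns grow to the right and rows downward; lengths in mm; the calibration is good to about 2 mm. A picture is of the moment at which its call begins: read the wrist's pose just before it. camera_info takes no time and is no camera call; for the wrist camera it gives the pose at the moment of the call.
- manip.job_done(): hands the job in, once; it reports no verdict.
The state is a dict: "t": time; "q": joint angles; "dq": joint speeds; "tau": joint torques, N m; "tool_pos": TCP position; "tool_rot": TCP orientation; "wrist_force": force on the tool from outside, world axes, zero at the start; "torque": the same for the moment, N m; "finger_gap": opening from 0.0 (shut) to 1.0 (fully open).
Only numpy, scipy, OpenCV 4.12 (cv2) and the standard library are available. Lean on these libraries where they do the work, as an engineer would, in place of code of your own. Each camera call takes 0.05 s, during which the arm holds its last target.

## Working session

There is one attempt and no reset: what is moved stays moved. The work goes in short steps, Python scripts to look and compute and a shell command to move; the robot and the scene stay as the last step left them, time stands still between calls to the robot, and variables do not carry over. Pictures are saved under pics/ and viewed, and the job is handed in when it is done.

```bash
mkdir -p pics; python3 - <<'E'
from rig import manip
import cv2
for n in("scene","side"):
    im=manip.capture(n); cv2.imwrite(f"pics/{n}0.png",im[...,::-1])
    c=manip.camera_info(n); print(n,c)
print(manip.read_state())
E
```

```text
scene {'K': array([[418.5131003 ,   0.        , 319.49803488],
       [  0.        , 418.5131003 , 205.4706095 ],
       [  0.        ,   0.        ,   1.        ]]), 'D': array([0.03356974, 0.        , 0.        , 0.        , 0.        ]), 'R': array([[ 0.31945924,  0.94756683,  0.00793059],
       [ 0.74297044, -0.24527017, -0.62276598],
       [-0.58816725,  0.20484054, -0.78236797]]), 't': array([-186.14513354, -440.91812247, 1471.75503364])}
side {'K': array([[498.38650521,   0.        , 317.24608742],
       [  0.        , 498.38650521, 189.52488856],
       [  0.        ,   0.        ,   1.        ]]), 'D': array([-0.12688069,  0.        ,  0.        ,  0.        ,  0.        ]), 'R': array([[-0.99938384, -0.03414477,  0.00812819],
       [-0.02937784,  0.6870267 , -0.72603806],
       [ 0.01920612, -0.72582949, -0.68760648]]), 't': array([ 590.03437047,   34.29931414, 1277.08190312])}
{'t': 0.1, 'q': array([-3.70781329e-05,  1.26315748e-01, -4.04996474e-02,  1.40543804e+00,
        1.51580471e-05,  1.57078190e+00]), 'dq': array([-0.00078629, -0.00048378,  0.00282602, -0.00027566, -0.00102724,
       -0.00038409]), 'tau': array([-1.61755201e-03, -4.36907172e+01,  3.53606522e+01,  1.36335523e-02,
       -5.14612566e-05,  1.73892335e-06]), 'tool_pos': array([ 5.24653453e+02, -1.53529187e-02,  2.55611773e+02]), 'tool_rot': array([-3.14157747e+00,  1.45710504e-03, -2.26483636e-05]), 'wrist_force': array([-0.98233232,  0.33375252,  0.13825471]), 'torque': array([-0.01232846, -0.04400576,  0.01199654]), 'finger_gap': 1.0000498650754814}
```

View pics/scene0.png

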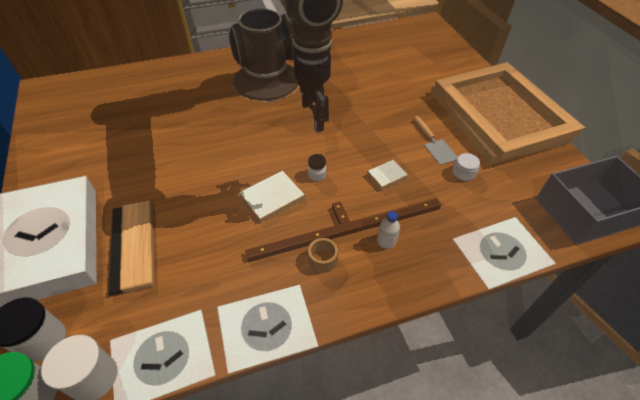

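View pics/side0.png

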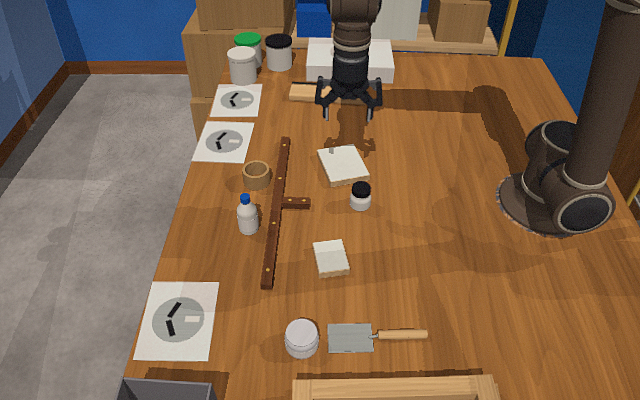

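The panel to move is on the robot's right: scene (272,194), side (343,165). The small panel is at scene (387,174), the jar at (316,168), and the T register runs from (247,257) to (438,205).

```bash
cat > h.py <<'E'
import numpy as np, cv2
from rig import manip
def cast(c,px,z):
    p=cv2.undistortPoints(np.array(px,float).reshape(-1,1,2),c["K"],c["D"]).reshape(-1,2)
    d=np.c_[p,np.ones(len(p))]@c["R"]; o=-c["R"].T@c["t"]
    s=(z-o[2])/d[:,2]; return (o+s[:,None]*d)[:,:2]
def proj(c,X):
    r,_=cv2.Rodrigues(c["R"]); return cv2.projectPoints(np.array(X,float),r,c["t"],c["K"],c["D"])[0].reshape(-1,2)
E
python3 - <<'E'
from h import *
for n,(x0,y0,x1,y1) in {"scene":(230,140,450,270),"side":(230,130,390,300)}.items():
    im=cv2.imread(f"pics/{n}0.png"); cr=im[y0:y1,x0:x1]; f=3.5
    cv2.imwrite(f"pics/{n}0z.png",cv2.resize(cr,None,fx=f,fy=f,interpolation=cv2.INTER_CUBIC))
    hsv=cv2.cvtColor(im,cv2.COLOR_BGR2HSV); c=manip.camera_info(n)
    # white-ish
    m=((hsv[...,1]<70)&(hsv[...,2]>150)).astype(np.uint8)
    for cn in cv2.findContours(m,0,1)[0]:
        a=cv2.contourArea(cn)
        if a>150:
            w=cast(c,cn.reshape(-1,2),20).astype(np.float32); r=cv2.minAreaRect(w)
            if abs(r[0][0])<800 and abs(r[0][1])<500: print(n,a,cn.reshape(-1,2).mean(0),r)
    # dark brown
    m=((hsv[...,2]<110)&(hsv[...,1]>90)).astype(np.uint8)
    for cn in cv2.findContours(m,0,1)[0]:
        a=cv2.contourArea(cn)
        if a>300:
            w=cast(c,cn.reshape(-1,2),20).astype(np.float32); r=cv2.minAreaRect(w)
            if abs(r[0][0])<800 and abs(r[0][1])<500:print(n,"dark",a,cn.reshape(-1,2).mean(0),r)
E
```

```text
scene 1417.0 [269.59459459 194.94594595] ((526.153564453125, -117.72440338134766), (105.51487731933594, 135.7654571533203), 17.18267822265625)
scene 476.5 [387.19480519 172.36363636] ((554.0542602539062, 209.51846313476562), (64.66963958740234, 86.42748260498047), 11.504276275634766)
scene 247.5 [468.6        161.03636364] ((584.144287109375, 448.309814453125), (61.30023956298828, 61.956695556640625), 61.4364013671875)
scene dark 482.0 [315.01960784 264.17647059] ((771.0679931640625, -76.25706481933594), (92.06938171386719, 63.42059326171875), 53.73763656616211)
scene dark 307.5 [369.5443038  244.69620253] ((761.0524291992188, 64.32154846191406), (75.71394348144531, 47.83820724487305), 88.13936614990234)
scene dark 1831.5 [316.76521739 233.83478261] ((664.5994873046875, -41.208587646484375), (386.45794677734375, 107.73428344726562), 89.37964630126953)
scene dark 450.0 [415.91509434 209.43396226] ((699.0643310546875, 230.658203125), (35.845115661621094, 128.2547607421875), 0.4321465492248535)
scene dark 14348.5 [196.80068143 153.83645656] ((212.9440460205078, -173.88690185546875), (71
[... 926 characters left out ...]
758 373.97229219] ((426.555908203125, 492.7442932128906), (332.4358215332031, 13.491161346435547), 3.114245653152466)
side dark 1834.5 [280.84634761 211.63979849] ((655.3351440429688, 44.19273376464844), (97.44271087646484, 528.9854736328125), 0.13829974830150604)
side dark 880.5 [351.05846154 125.93230769] ((485.4105529785156, -290.91815185546875), (288.6595764160156, 143.29319763183594), 78.30361938476562)
side dark 4360.0 [461.47098214 116.078125  ] ((203.23880004882812, -309.6998291015625), (462.31689453125, 455.988037109375), 2.4644641876220703)
side dark 1967.5 [629.83679525 128.7388724 ] ((-400.8583984375, -354.4665222167969), (803.2731323242188, 89.15399932861328), 62.87043762207031)
```

View pics/scene0z.png

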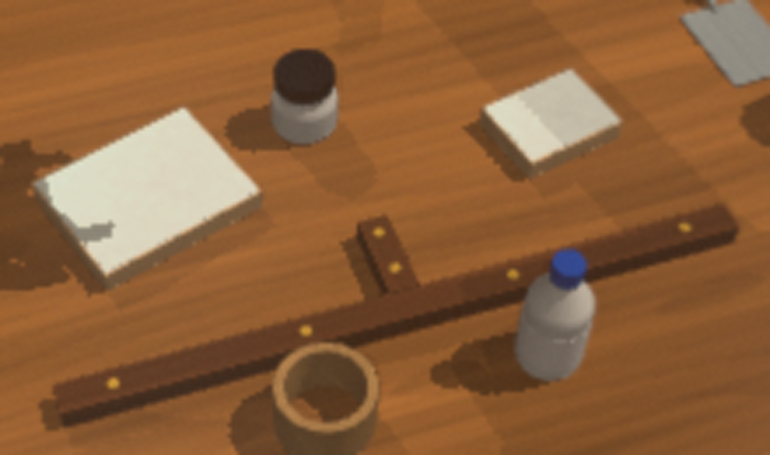

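```bash
python3 - <<'E'
from h import *
for n in("scene","side"):
    im=cv2.imread(f"pics/{n}0.png"); c=manip.camera_info(n)
    # rectified top view at z=20: 1 mm/px, x 430..770 (up), y -340..340
    H=[];xs=np.arange(740,430,-1.);ys=np.arange(300,-320,-1.)
    Y,X=np.meshgrid(ys,xs)
    p=proj(c,np.c_[X.ravel(),Y.ravel(),np.full(X.size,20.)]).astype(np.float32).reshape(X.shape+(2,))
    o=cv2.remap(im,p[...,0],p[...,1],1)
    cv2.imwrite(f"pics/top_{n}.png",o)
E
python3 -c "
import cv2,numpy as np
cv2.imwrite('pics/top.png',np.vstack([cv2.imread('pics/top_%s.png'%n)[:295] for n in('scene','side')]))"
```

```text
(no output)
```

View pics/top.png

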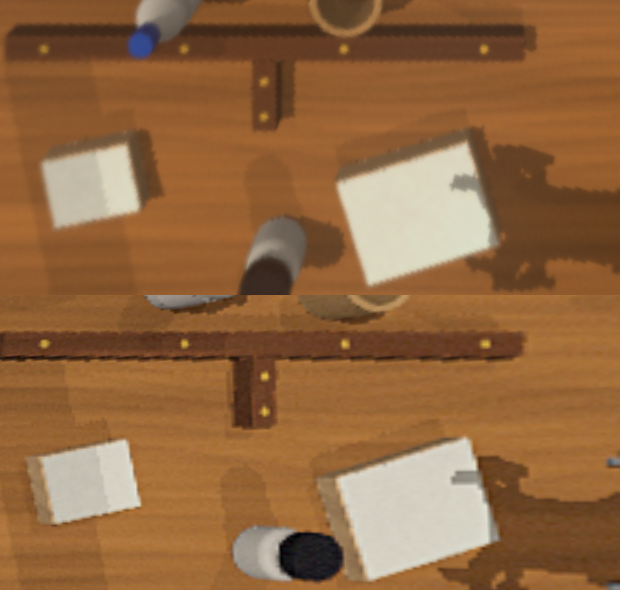

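Top-down warps of the two views agree. The register is unrotated, with its screws at row 49 in both warps. Its face is at x≈679 and the cross batten centre at y≈36. The panel is at (526,-118), yaw +17.3°. Next I'll refine the register and work out the fingertip height.

```bash
python3 - <<'E'
from h import *
for n in("scene","side"):
    im=cv2.imread(f"pics/top_{n}.png"); h=cv2.cvtColor(im,cv2.COLOR_BGR2HSV)
    m=((h[...,0]>15)&(h[...,0]<32)&(h[...,1]>120)&(h[...,2]>140)).astype(np.uint8)
    k,l,s,ce=cv2.connectedComponentsWithStats(m)
    print(n,[(round(740-ce[i][1],1),round(300-ce[i][0],1),s[i][4]) for i in range(1,k) if 15<s[i][4]<400 and ce[i][1]<140])
    g=h[...,2].astype(int)
    for col in (390,420,450,480,510): print(col,[int(v) for v in g[52:70,col]])
    for row in (85,100,115): print("row",row,[int(v) for v in g[row,226:286:2]])
    c=manip.camera_info(n); print(proj(c,[[525+s*50,0,z] for z in(220,230,240,250) for s in(-1,1)]).round(0).tolist())
im=cv2.imread("pics/side0.png")[60:140,290:410]; cv2.imwrite("pics/tips.png",cv2.resize(im,None,fx=6,fy=6))
E
```

```text
scene [(np.float64(736.1), np.float64(-14.1), np.int32(18)), (np.float64(691.2), np.float64(-43.4), np.int32(57)), (np.float64(691.0), np.float64(-183.6), np.int32(61)), (np.float64(691.2), np.float64(256.4), np.int32(35)), (np.float64(691.0), np.float64(116.2), np.int32(41)), (np.float64(658.5), np.float64(36.5), np.int32(54)), (np.float64(623.5), np.float64(36.7), np.int32(53))]
390 [99, 99, 98, 99, 100, 101, 104, 111, 119, 126, 133, 140, 146, 148, 149, 151, 151, 150]
420 [99, 99, 98, 98, 99, 100, 102, 108, 116, 127, 135, 142, 148, 150, 150, 149, 148, 147]
450 [99, 99, 98, 97, 96, 100, 106, 111, 122, 134, 145, 146, 147, 146, 145, 145, 144, 144]
480 [132, 118, 107, 105, 102, 100, 104, 108, 114, 125, 135, 144, 146, 148, 149, 149, 149, 150]
510 [102, 102, 101, 101, 101, 101, 104, 111, 120, 129, 137, 145, 151, 152, 152, 153, 152, 152]
row 85 [140, 141, 143, 142, 142, 142, 141, 141, 141, 140, 141, 140, 133, 114, 106, 104, 111, 137, 149, 147, 131, 115, 106, 103, 100, 79, 66, 66, 83, 91]
row 100 [141, 142, 141, 141, 141, 142, 143, 144, 144, 143, 144, 143, 136, 118, 107, 102, 101, 102, 102
[... 2134 characters left out ...]
9, 106, 134, 162, 166, 162, 157]
510 [106, 106, 105, 105, 104, 101, 98, 93, 86, 80, 91, 103, 116, 135, 154, 171, 169, 167]
row 85 [143, 132, 139, 125, 90, 79, 74, 75, 76, 75, 76, 76, 87, 101, 105, 107, 103, 117, 147, 151, 147, 123, 103, 105, 114, 142, 159, 165, 164, 162]
row 100 [145, 126, 130, 129, 89, 70, 75, 76, 77, 79, 79, 73, 83, 108, 112, 107, 108, 111, 113, 112, 107, 105, 104, 119, 138, 148, 156, 153, 152, 153]
row 115 [158, 150, 135, 116, 93, 73, 74, 75, 76, 77, 79, 76, 77, 102, 115, 109, 119, 142, 184, 226, 196, 162, 118, 102, 116, 134, 155, 155, 152, 153]
[[369.0, 129.0], [325.0, 127.0], [369.0, 125.0], [325.0, 124.0], [369.0, 121.0], [325.0, 120.0], [370.0, 118.0], [325.0, 116.0]]
```

View pics/tips.png

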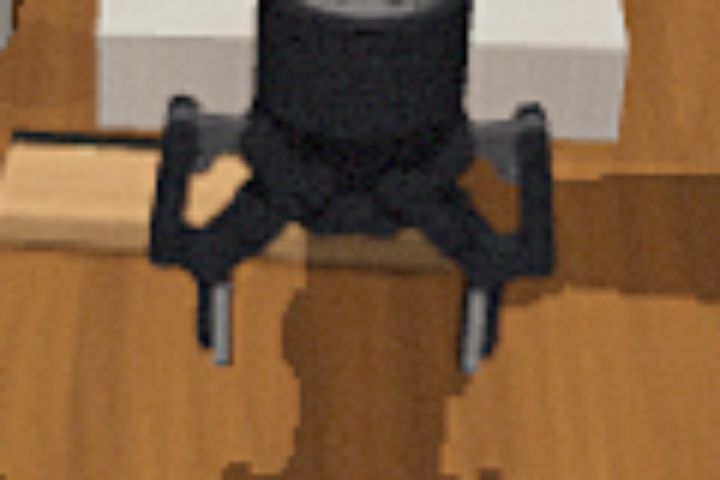

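Open fingertips stand about 14 mm ahead of the TCP (row ≈121 at TCP z 256). I'll move to the panel's near side and turn the jaws along y.

```bash
python3 -m handwheel '[[-1,-2.2,2.2,1,0,0,0.18],[-1,-4.4,4.5,3,0,0,0.36],[-1,-6.6,6.7,5,0,0,0.54],[-1,-8.8,9,7,0,0,0.72],[-1,-11,11.2,9,0,0,0.9]]' 20; python3 -c "
from rig import manip;print(manip.read_state())"
```

```text
t: 0.72
tool_pos: [413.5, -112.5, 164.8]
tool_rot: [3.14, 0.001, -0.906]
wrist_force: [0.9, -0.1, 0.3]
finger_gap: 1.004
{'t': 0.725, 'q': array([-2.65450831e-01, -3.74800760e-02, -4.12174076e-01,  1.19807578e+00,
       -4.02457334e-04,  2.21112065e+00]), 'dq': array([-4.86709713e-01, -1.91396243e-01, -5.39713988e-01, -3.50340208e-01,
       -3.31394417e-04,  9.45742691e-01]), 'tau': array([  3.62012967, -31.405828  ,  35.9408462 ,   0.94918426,
         0.04880098,  -0.99294618]), 'tool_pos': array([ 413.49013532, -112.52699332,  164.79142151]), 'tool_rot': array([ 3.14009087e+00,  1.34206439e-03, -9.05775762e-01]), 'wrist_force': array([ 0.88730251, -0.07497747,  0.27293328]), 'torque': array([ 0.00109539, -0.00435486, -0.00651735]), 'finger_gap': 1.0038719001072733}
```

```bash
python3 -m handwheel '[[-1,0,0,2,0,0,0.16],[-1,0,0,4,0,0,0.32],[-1,0,0,6,0,0,0.5],[-1,0,0,8.5,0,0,0.665],[-1,0,0,10.5,0,0,0.665]]'; python3 -m handwheel '[[-1,0,0,1.5,0,0,0],[-1,0,0,2.5,0,0,0],[-1,0,0,3.2,0,0,0],[-1,0,0,3.6,0,0,0],[-1,0,0,3.8,0,0,0]]'; python3 - <<'E'
from h import *
im=manip.capture("side"); cv2.imwrite("pics/s1.png",cv2.resize(im[110:240,280:440],None,fx=5,fy=4.6)[...,::-1])
print(manip.read_state()["tool_pos"],manip.read_state()["tool_rot"])
E
```

```text
t: 1.35
tool_pos: [412.7, -112.4, 58.6]
tool_rot: [3.139, 0.0, -1.572]
wrist_force: [0.8, -0.4, 0.3]
finger_gap: 1.001
t: 1.98
tool_pos: [412.8, -112.4, 20.7]
tool_rot: [3.139, 0.0, -1.572]
wrist_force: [0.3, 0.8, -0.5]
finger_gap: 0.998
[ 412.69823014 -112.42115523   20.56740804] [ 3.13875573e+00  3.04455757e-04 -1.57215193e+00]
```

View pics/s1.png

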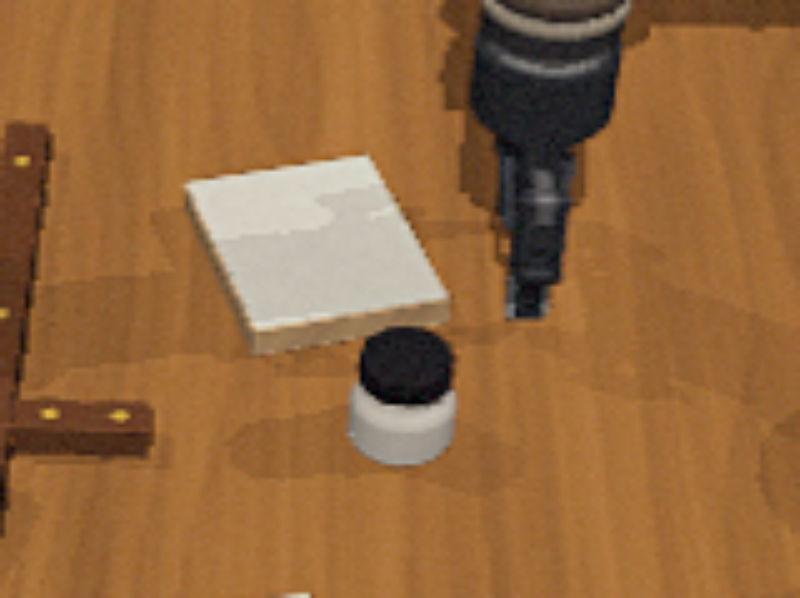

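Fingers are low, just short of the panel; the jar is well to the side. Pushing in +x, so the left finger turns the panel square.

```bash
python3 -m handwheel '[[-1,0,-1,0,0,0,0],[-1,0,-2,0,0,0,0],[-1,0,-3,0,0,0,0],[-1,0,-3.8,0,0,0,0],[-1,0,-4.6,0,0,0,0]]'; python3 -m handwheel '[[-1,0,-0.7,0,0,0,0],[-1,0,-1.4,0,0,0,0],[-1,0,-2.1,0,0,0,0],[-1,0,-2.8,0,0,0,0],[-1,0,-3.5,0,0,0,0]]'; cat > look.py <<'E'
from h import *
import sys
for n in("scene","side"):
    im=manip.capture(n)[...,::-1].copy();c=manip.camera_info(n); cv2.imwrite(f"pics/{n}_{sys.argv[1]}.png",im)
    h=cv2.cvtColor(im,cv2.COLOR_BGR2HSV); m=((h[...,1]<75)&(h[...,2]>135)).astype(np.uint8)
    for cn in cv2.findContours(m,0,1)[0]:
        if cv2.contourArea(cn)>300:
            r=cv2.minAreaRect(cast(c,cn.reshape(-1,2),20).astype(np.float32))
            if abs(r[0][0]-570)<90 and -200<r[0][1]<260: print(n,np.round(r[0],1),np.round(r[1],1),round(r[2],1))
    xs=np.arange(740,430,-1.);ys=np.arange(300,-320,-1.);Y,X=np.meshgrid(ys,xs)
    p=proj(c,np.c_[X.ravel(),Y.ravel(),np.full(X.size,20.)]).astype(np.float32).reshape(X.shape+(2,))
    cv2.imwrite(f"pics/t_{n}.png",cv2.remap(im,p[...,0],p[...,1],1)[:295])
cv2.imwrite(f"pics/top_{sys.argv[1]}.png",np.vstack([cv2.imread(f"pics/t_{n}.png") for n in("scene","side")]))
E
python3 look.py a
```

```text
t: 2.65
tool_pos: [458.9, -112.3, 20.2]
tool_rot: [3.138, 0.001, -1.572]
wrist_force: [-1.0, 1.1, 1.5]
finger_gap: 1.002
t: 3.28
tool_pos: [494.4, -112.3, 20.1]
tool_rot: [3.138, 0.001, -1.572]
wrist_force: [-1.8, 1.2, 0.6]
finger_gap: 0.997
scene [ 560.3 -136.1] [138.2 107.7] 89.9
scene [554.2 209.6] [66.3 86.6] 12.1
side [553.6 209.7] [68.3 87.3] 12.0
side [ 562.2 -137. ] [107.8 137.5] 0.4
```

View pics/top_a.png

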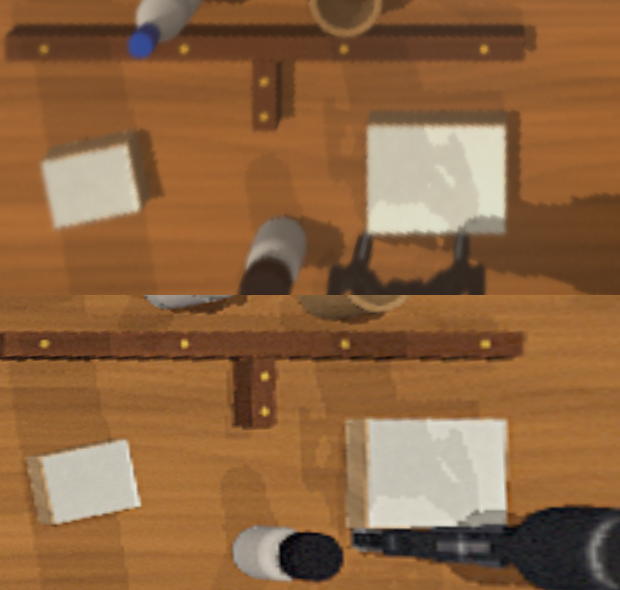

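Panel is now square: scene and side give (561,-136.5), 0±0.4°. Keep pushing, stopping short of the batten.

```bash
python3 -m handwheel '[[-1,0,-0.9,0,0,0,0],[-1,0,-1.8,0,0,0,0],[-1,0,-2.6,0,0,0,0],[-1,0,-3.4,0,0,0,0],[-1,0,-4.2,0,0,0,0]]'; python3 -m handwheel '[[-1,0,-0.5,0,0,0,0],[-1,0,-1.0,0,0,0,0],[-1,0,-1.4,0,0,0,0],[-1,0,-1.6,0,0,0,0],[-1,0,-1.6,0,0,0,0]]';python3 look.py b
```

```text
t: 4.0
tool_pos: [537.5, -112.6, 20.2]
tool_rot: [3.139, 0.0, -1.572]
wrist_force: [-3.3, 0.7, 2.3]
finger_gap: 0.993
t: 4.62
tool_pos: [553.9, -112.6, 20.1]
tool_rot: [3.139, 0.0, -1.572]
wrist_force: [-0.0, -0.2, -0.4]
finger_gap: 0.998
scene [ 619.8 -135.8] [137.2 107.5] 89.9
scene [554.4 209.8] [66.1 86.7] 11.8
side [553.4 209.7] [68.1 87.4] 12.0
side [ 622.1 -136.1] [107.6 137.8] 1.1
```

```bash
python3 -m handwheel '[[-1,0,1,0,0,0,0],[-1,0,2,-1,0,0,0],[-1,0,2.5,-3,0,0,0],[-1,0,2.5,-6,0,0,0],[-1,0,2.5,-8,0,0,0]]'; python3 - <<'E'
from h import *
c=manip.camera_info("scene")
print(cast(c,[[108,205],[155,203],[153,290],[108,292],[131,292]],24).round(0))
im=cv2.imread("pics/scene_b.png"); cv2.imwrite("pics/zb.png",cv2.resize(im[120:320,90:350],None,fx=3,fy=3))
E
```

```text
t: 5.35
tool_pos: [528.7, -112.7, 102.4]
tool_rot: [3.141, -0.0, -1.572]
wrist_force: [0.2, 0.3, -0.0]
finger_gap: 1.0
[[ 438. -527.]
 [ 469. -413.]
 [ 722. -439.]
 [ 696. -532.]
 [ 712. -485.]]
```

View pics/zb.png

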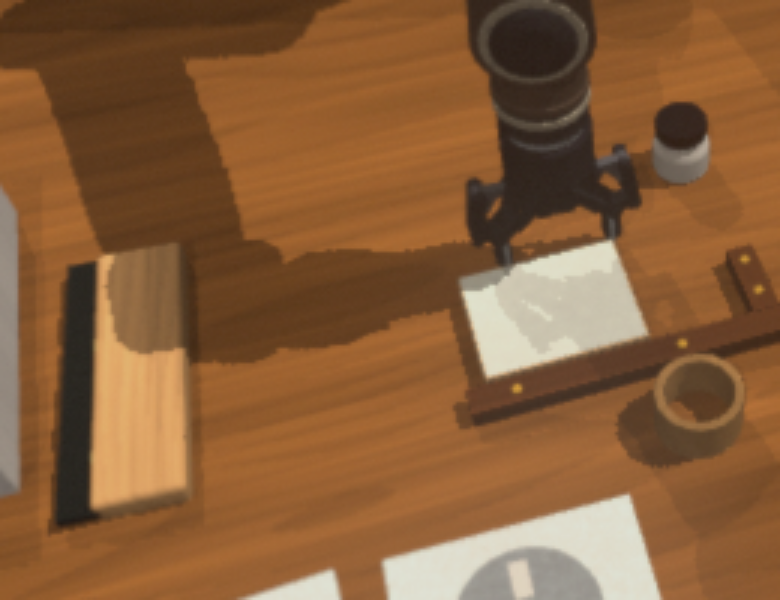

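```bash
python3 -m handwheel '[[-1,2.6,-1.6,0,0,0,-0.18],[-1,5.3,-3.2,0,0,0,-0.36],[-1,7.9,-4.7,0,0,0,-0.54],[-1,10.6,-6.3,0,0,0,-0.72],[-1,13.2,-7.9,0,0,0,-0.9]]'; python3 -m handwheel '[[-1,0,0,0,0,0,-0.18],[-1,0,0,0,0,0,-0.36],[-1,0,0,0,0,0,-0.54],[-1,0,0,0,0,0,-0.67],[-1,0,0,0,0,0,-0.67]]'
```

```text
t: 5.98
tool_pos: [607.4, -245.7, 103.4]
tool_rot: [3.142, -0.001, -0.666]
wrist_force: [-0.9, 0.4, -0.2]
finger_gap: 0.992
t: 6.6
tool_pos: [606.9, -245.7, 104.2]
tool_rot: [3.141, -0.001, 0.002]
wrist_force: [-0.4, -0.1, -0.5]
finger_gap: 1.0
```

```bash
python3 -m handwheel '[[-1,0,0,3,0,0,0],[-1,0,0,5.5,0,0,0],[-1,0,0,7,0,0,0],[-1,0,0,8,0,0,0],[-1,0,0,8.4,0,0,0]]'; python3 -m handwheel '[[-1,0,-1,0,0,0,0],[-1,0,-1.8,0,0,0,0],[-1,0,-2.6,0,0,0,0],[-1,0,-3.4,0,0,0,0],[-1,0,-4.2,0,0,0,0]]';  python3 -m handwheel '[[-1,0,-0.9,0,0,0,0],[-1,0,-1.8,0,0,0,0],[-1,0,-2.7,0,0,0,0],[-1,0,-3.6,0,0,0,0],[-1,0,-4.3,0,0,0,0]]'; python3 look.py c
```

```text
t: 7.22
tool_pos: [607.0, -245.7, 20.1]
tool_rot: [3.141, -0.001, 0.002]
wrist_force: [0.6, 0.5, 0.3]
finger_gap: 1.003
t: 7.85
tool_pos: [607.4, -203.5, 20.5]
tool_rot: [3.14, -0.002, 0.001]
wrist_force: [-0.2, -1.5, 0.0]
finger_gap: 1.002
t: 8.48
tool_pos: [607.2, -159.9, 20.4]
tool_rot: [3.14, -0.002, 0.002]
wrist_force: [0.4, -1.8, 0.3]
finger_gap: 1.005
scene [612.5 -83.1] [106.6 137.2] 6.5
scene [554.3 209.7] [66.4 86.9] 11.8
side [553.5 209.8] [68.4 87.5] 12.0
side [614.5 -99. ] [109.  170.1] 6.6
```

View pics/top_c.png

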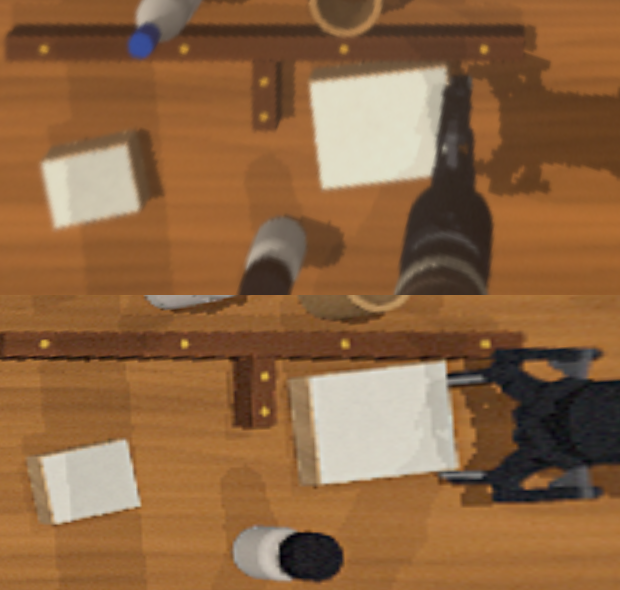

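Panel twisted to about +6.5° while sliding; centre ≈(613,-83). The cross batten will take its far corner first and square it up. Continuing gently.

```bash
python3 -m handwheel '[[-1,0,-0.6,0,0,0,0],[-1,0,-1.2,0,0,0,0],[-1,0,-1.8,0,0,0,0],[-1,0,-2.4,0,0,0,0],[-1,0,-2.7,0,0,0,0]]';  python3 look.py d
```

```text
t: 9.2
tool_pos: [607.1, -132.0, 20.3]
tool_rot: [3.141, -0.001, 0.003]
wrist_force: [-1.0, -1.1, 0.0]
finger_gap: 0.999
scene [610.8 -56.1] [107.  137.2] 8.0
scene [554.1 209.6] [66.7 87. ] 11.8
side [553.5 209.8] [68.3 87.5] 12.0
side [610.9 -56.5] [109.  137.5] 8.1
```

View pics/top_d.png

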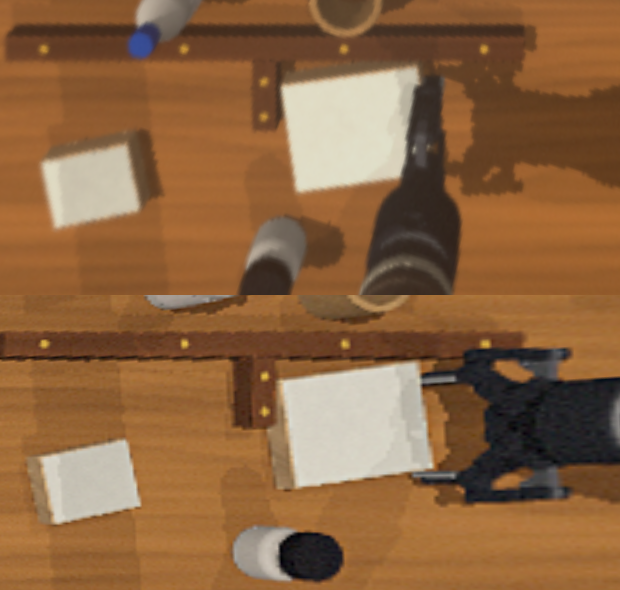

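Only the far finger was touching: the near one passes just outside the panel's near corner (x 557–565 against 566), which explains the twist. I'll back off, shift +14 mm in x and push again with both fingers on the edge.

```bash
python3 -m handwheel '[[-1,0,1.2,0,0,0,0],[-1,0,2.4,0,0,0,0],[-1,0.7,2.4,0,0,0,0],[-1,1.3,2.4,0,0,0,0],[-1,1.3,2.4,0,0,0,0]]';  python3 -m handwheel '[[-1,0,-0.6,0,0,0,0],[-1,0,-1.2,0,0,0,0],[-1,0,-1.7,0,0,0,0],[-1,0,-2.2,0,0,0,0],[-1,0,-2.6,0,0,0,0]]';python3 look.py e
```

```text
t: 9.93
tool_pos: [620.7, -155.7, 20.2]
tool_rot: [-3.141, -0.002, 0.003]
wrist_force: [-0.3, 1.0, 0.3]
finger_gap: 0.999
t: 10.55
tool_pos: [617.8, -134.0, 19.9]
tool_rot: [3.13, 0.004, 0.003]
wrist_force: [-11.3, -23.6, 3.4]
finger_gap: 1.002
scene [611.5 -49.3] [107.  136.6] 4.8
scene [554.2 209.8] [66.6 86.9] 11.5
side [553.5 209.8] [68.4 87.5] 12.0
side [611.3 -50.2] [109.1 137.5] 5.8
```

View pics/top_e.png

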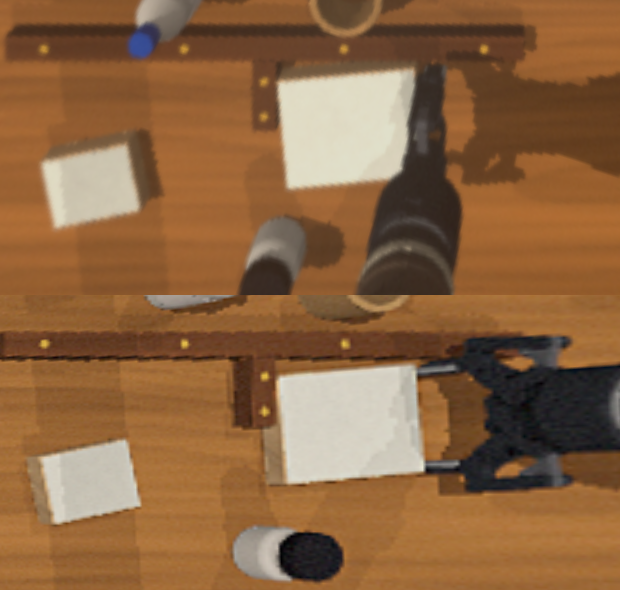

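```bash
python3 - <<'E'
from h import *
s=manip.read_state(); print(s["t"],s["tool_pos"],s["tool_rot"],s["wrist_force"],s["torque"],s["q"])
a=cv2.imread("pics/side_e.png")[100:230,230:400]; b=cv2.imread("pics/scene_e.png")[140:270,220:390]
im=manip.capture("wrist")[...,::-1]; cv2.imwrite("pics/w_e.png",im)
cv2.imwrite("pics/e2.png",cv2.resize(np.hstack([a,b]),(800,306),interpolation=cv2.INTER_CUBIC))
E
```

```text
10.65 [ 617.54702354 -133.93887407   19.93034419] [3.13110013e+00 4.57306034e-03 2.32866905e-03] [-10.12927774 -19.04898856   4.2824816 ] [-3.46622857  2.02434051  0.97137673] [-0.20877862  0.41869881 -0.18446215  0.96990819 -0.01121783  1.3596778 ]
```

View pics/e2.png

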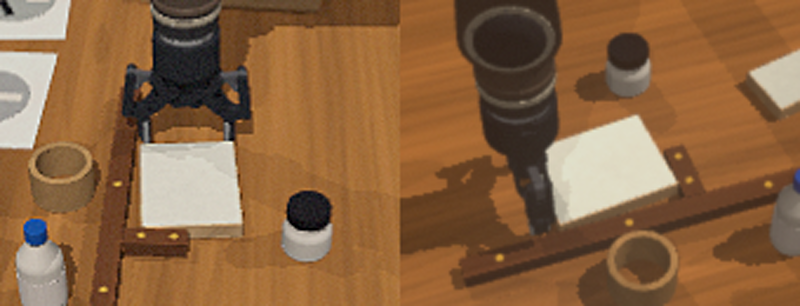

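View pics/w_e.png

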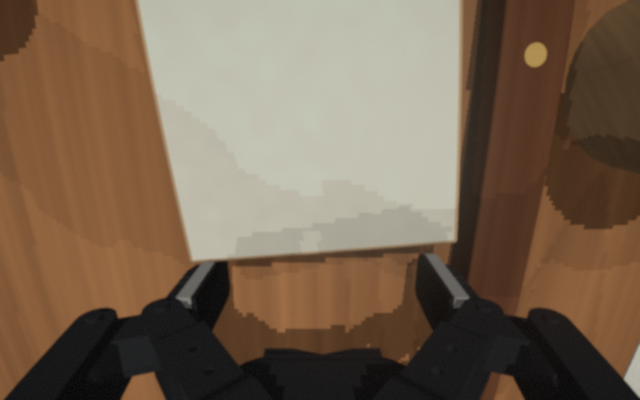

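The moment puts the contact at the near finger. The force line runs from there to the panel's far-left corner, so the panel is strut-jammed by friction. I'll back off and press in +x from the robot side to square it, then finish in +y.

```bash
python3 -m handwheel '[[-1,0.2,1,0,0,0,0],[-1,0,2,-1,0,0,0],[-1,0,2.5,-3.5,0,0,0],[-1,0,2.5,-6,0,0,0],[-1,0,2.5,-8.5,0,0,0]]'; python3 -m handwheel '[[-1,-1.8,-2,0,0,0,-0.18],[-1,-3.6,-4,0,0,0,-0.36],[-1,-5.4,-6.1,0,0,0,-0.54],[-1,-7.2,-8.1,0,0,0,-0.72],[-1,-8.8,-10.1,0,0,0,-0.9]]';python3 -m handwheel '[[-1,0,0,0,0,0,-0.18],[-1,0,0,0,0,0,-0.36],[-1,0,0,0,0,0,-0.54],[-1,0,0,0,0,0,-0.67],[-1,0,0,0,0,0,-0.67]]'; python3 look.py f
```

```text
t: 11.32
tool_pos: [618.3, -158.1, 106.9]
tool_rot: [3.132, 0.003, 0.002]
wrist_force: [0.5, 0.6, -0.3]
finger_gap: 1.004
t: 11.95
tool_pos: [529.8, -56.6, 107.1]
tool_rot: [3.137, 0.008, 0.908]
wrist_force: [-0.6, 0.3, 0.2]
finger_gap: 0.998
t: 12.58
tool_pos: [530.2, -56.4, 107.9]
tool_rot: [-3.141, 0.009, 1.577]
wrist_force: [0.1, 0.1, -0.5]
finger_gap: 0.996
scene [611.3 -50.2] [106.8 137.3] 5.2
scene [554.1 209.6] [66.7 86.9] 11.8
side [553.6 209.7] [68.5 87.5] 12.2
side [611.5 -50.7] [109.1 137.9] 5.1
```

```bash
python3 -m handwheel '[[-1,0,0,3,0,0,0],[-1,0,0,5.5,0,0,0],[-1,0,0,7.3,0,0,0],[-1,0,0,8.3,0,0,0],[-1,0,0,8.8,0,0,0]]'; python3 -m handwheel '[[-1,0,0.6,0,0,0,0],[-1,0,1.1,0,0,0,0],[-1,0,1.6,0,0,0,0],[-1,0,2,0,0,0,0],[-1,0,2.3,0,0,0,0]]'; python3 look.py g
```

```text
t: 13.3
tool_pos: [530.0, -57.2, 19.5]
tool_rot: [-3.141, 0.009, 1.575]
wrist_force: [0.0, -0.5, -0.6]
finger_gap: 1.001
t: 13.92
tool_pos: [553.2, -57.1, 19.5]
tool_rot: [-3.14, 0.009, 1.575]
wrist_force: [-2.5, 1.0, 1.2]
finger_gap: 0.999
scene [619.5 -53.3] [107.8 137.4] 1.0
scene [554.3 209.6] [66.3 86.7] 11.9
side [553.5 209.7] [68.4 87.4] 12.0
side [620.9 -54.2] [109.6 137.1] 0.6
```

View pics/top_g.png

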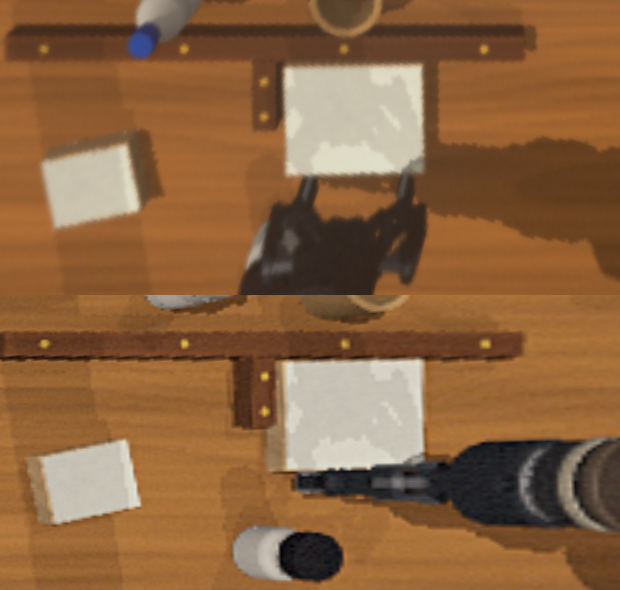

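Square now: (620,-53.7). Press home in x with small steps.

```bash
python3 -m handwheel '[[-1,0,0.1,0,0,0,0],[-1,0,0.2,0,0,0,0],[-1,0,0.3,0,0,0,0],[-1,0,0.4,0,0,0,0],[-1,0,0.45,0,0,0,0]]'
```

```text
t: 14.65
tool_pos: [557.4, -57.3, 19.4]
tool_rot: [-3.14, 0.009, 1.575]
wrist_force: [-4.2, 0.4, 3.8]
finger_gap: 0.997
```

```bash
python3 -m handwheel '[[-1,0,0.05,0,0,0,0],[-1,0,0.1,0,0,0,0],[-1,0,0.15,0,0,0,0],[-1,0,0.2,0,0,0,0],[-1,0,0.2,0,0,0,0]]'; python3 look.py i
```

```text
t: 15.28
tool_pos: [557.4, -57.2, 19.3]
tool_rot: [-3.136, 0.009, 1.575]
wrist_force: [-10.4, 0.1, 7.9]
finger_gap: 1.001
scene [623.2 -54.2] [107.5 137.2] 0.1
scene [554.3 209.6] [66.3 86.7] 11.9
side [553.4 209.7] [68.1 87.4] 12.0
side [624.7 -54.8] [107.1 137.7] 0.6
```

```bash
python3 -m handwheel '[[-1,0,-1,0,0,0,0],[-1,0,-1.5,-1.5,0,0,0],[-1,0,-1.5,-4,0,0,0],[-1,0,-1.5,-7,0,0,0],[-1,0,-1.5,-9,0,0,0]]'; python3 -m handwheel '[[-0.5,-2,1.8,0,0,0,0.18],[0,-4,3.6,0,0,0,0.36],[0,-6,5.4,0,0,0,0.54],[0,-8,7.2,0,0,0,0.72],[0,-10,8.8,0,0,0,0.9]]';python3 -m handwheel '[[0,0,0,0,0,0,0.18],[0,0,0,0,0,0,0.36],[0,0,0,0,0,0,0.54],[0,0,0,0,0,0,0.67],[0,0,0,0,0,0,0.67]]'
```

```text
t: 16.0
tool_pos: [544.0, -56.6, 112.3]
tool_rot: [-3.14, 0.01, 1.575]
wrist_force: [0.1, 0.6, -0.1]
finger_gap: 1.003
t: 16.62
tool_pos: [633.6, -157.0, 114.5]
tool_rot: [3.133, 0.006, 0.669]
wrist_force: [0.2, 0.3, 0.6]
finger_gap: 0.507
t: 17.25
tool_pos: [634.1, -157.2, 115.7]
tool_rot: [3.131, -0.003, 0.0]
wrist_force: [1.4, -0.4, -0.5]
finger_gap: 0.5
```

```bash
python3 -m handwheel '[[0,-0.4,0,3,0,0,0],[0,-0.4,0,5.5,0,0,0],[0,-0.4,0,7,0,0,0],[0,-0.4,0,8.2,0,0,0],[0,-0.4,0,8.7,0,0,0]]'; python3 -m handwheel '[[0,0,-0.6,0,0,0,0],[0,0,-1.2,0,0,0,0],[0,0,-1.7,0,0,0,0],[0,0,-2.1,0,0,0,0],[0,0,-2.4,0,0,0,0]]'; python3 look.py j
```

```text
t: 17.88
tool_pos: [630.5, -158.1, 28.3]
tool_rot: [3.131, -0.003, 0.001]
wrist_force: [-0.2, -0.6, -0.5]
finger_gap: 0.501
t: 18.5
tool_pos: [630.5, -133.9, 28.3]
tool_rot: [3.13, -0.003, 0.001]
wrist_force: [0.1, -2.1, 0.9]
finger_gap: 0.505
scene [623.8 -53.4] [106.8 137.2] 0.1
scene [554.2 209.8] [66.6 86.9] 11.5
side [553.5 209.8] [68.4 87.5] 12.0
side [623.9 -53.7] [109.4 137.7] 0.1
```

View pics/top_j.png

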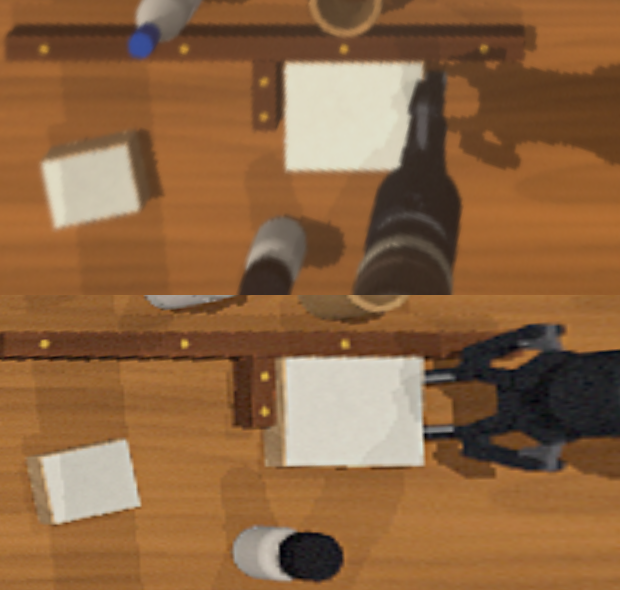

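Contact made, (624,-53.6) at 0.1°. It needs about 7.5 mm more in +y.

```bash
python3 -m handwheel '[[0,0,-0.15,0,0,0,0],[0,0,-0.3,0,0,0,0],[0,0,-0.45,0,0,0,0],[0,0,-0.6,0,0,0,0],[0,0,-0.7,0,0,0,0]]';python3 -m handwheel '[[0,0,-0.05,0,0,0,0],[0,0,-0.1,0,0,0,0],[0,0,-0.15,0,0,0,0],[0,0,-0.2,0,0,0,0],[0,0,-0.2,0,0,0,0]]'; python3 look.py k
```

```text
t: 19.23
tool_pos: [630.5, -126.8, 28.2]
tool_rot: [3.131, -0.003, 0.001]
wrist_force: [0.3, -1.1, 0.8]
finger_gap: 0.497
t: 19.85
tool_pos: [630.3, -126.0, 28.2]
tool_rot: [3.128, -0.003, 0.0]
wrist_force: [-0.2, -6.5, 0.3]
finger_gap: 0.499
scene [623.8 -45.5] [137.  106.6] 89.8
scene [554.1 209.6] [66.7 86.9] 11.8
side [553.5 209.8] [68.4 87.5] 12.0
side [623.8 -46.7] [139.2 109.2] 89.9
```

View pics/top_k.png

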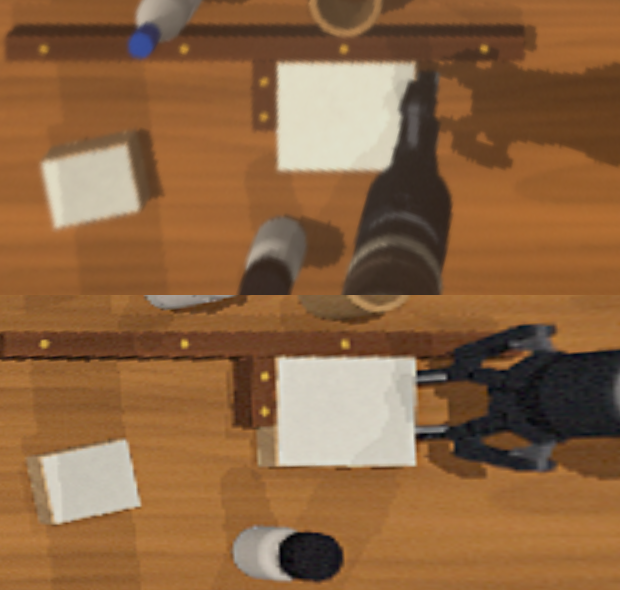

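Seated in y too (force rose against the cross batten at the expected spot). Back off, lift and check with the wrist camera from above.

```bash
python3 -m handwheel '[[0,0,0.6,0,0,0,0],[0,0,2,0,0,0,0],[0,0,3,-2,0,0,0],[0,0,3,-6,0,0,0],[0,0,3,-10,0,0,0]]'; python3 -m handwheel '[[0,-2,0,-4,0,0,0],[0,-2,-1,-8,0,0,0],[0,-2,-2,-11,0,0,0],[0,-2,-2,-12,0,0,0],[0,-2,-2,-12,0,0,0]]'; python3 look.py l; python3 - <<'E'
from h import *
c=manip.camera_info("wrist");im=manip.capture("wrist")[...,::-1]; cv2.imwrite("pics/w_l.png",im)
print(-c["R"].T@c["t"])
E
```

```text
t: 20.58
tool_pos: [629.8, -155.3, 129.3]
tool_rot: [3.129, -0.002, -0.0]
wrist_force: [0.5, 0.5, 0.5]
finger_gap: 0.501
t: 21.2
tool_pos: [609.8, -134.3, 248.9]
tool_rot: [3.129, -0.002, -0.001]
wrist_force: [0.4, -0.3, 0.3]
finger_gap: 0.497
scene [623.7 -45.6] [137.2 106.8] 90.0
scene [554.1 209.6] [66.7 86.9] 11.8
side [553.3 209.8] [67.8 87.7] 12.0
side [623.9 -46.1] [109.4 137.8] 0.1
[609.04136965 -60.82448916 365.36551113]
```

View pics/w_l.png

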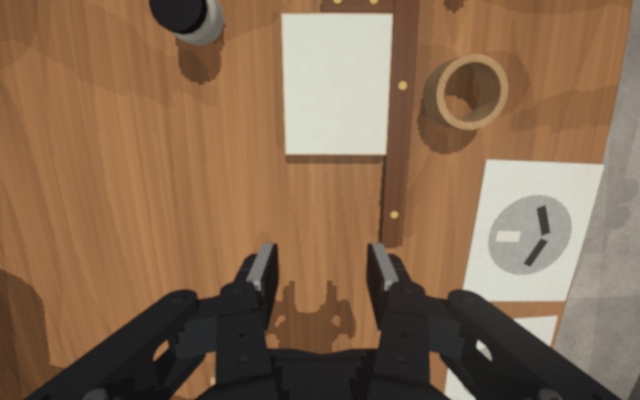

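View pics/top_l.png

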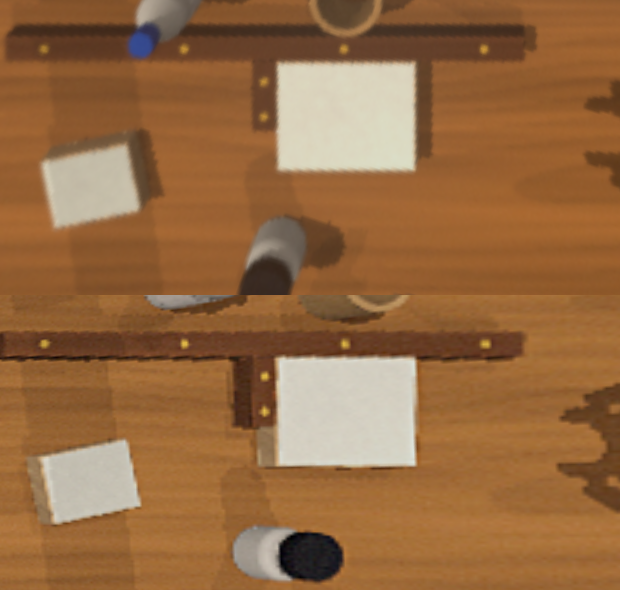

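The wrist view shows the panel's edges at columns 391 (long batten) and row 13 (cross batten) with no visible gap. Quick profile across those joints:

```bash
python3 - <<'E'
from h import *
im=cv2.imread("pics/w_l.png"); 
for r in (25,60,100,145): print(r,im[r,380:402].max(1).tolist())
for c in (345,365,380): print(c,im[4:20,c].max(1).tolist())
cv2.imwrite("pics/w_lz.png",cv2.resize(im[0:165,270:420],None,fx=3.6,fy=3.6,interpolation=cv2.INTER_CUBIC))
E
```

```text
25 [212, 211, 211, 211, 211, 211, 211, 211, 212, 210, 207, 193, 160, 122, 110, 111, 111, 112, 114, 113, 113, 112]
60 [214, 214, 213, 213, 213, 213, 213, 214, 211, 202, 179, 143, 117, 114, 114, 113, 110, 110, 111, 112, 112, 112]
100 [214, 215, 216, 214, 215, 215, 213, 205, 182, 140, 114, 114, 114, 113, 113, 111, 111, 114, 114, 114, 112, 111]
145 [215, 215, 216, 215, 212, 199, 170, 134, 115, 112, 112, 111, 107, 110, 111, 111, 111, 111, 109, 110, 108, 107]
345 [111, 112, 115, 115, 116, 114, 112, 112, 137, 175, 197, 208, 211, 212, 213, 213]
365 [114, 117, 116, 116, 115, 114, 112, 111, 135, 174, 197, 207, 211, 213, 214, 213]
380 [114, 116, 115, 115, 114, 115, 112, 110, 129, 167, 194, 206, 210, 212, 213, 213]
```

View pics/w_lz.png

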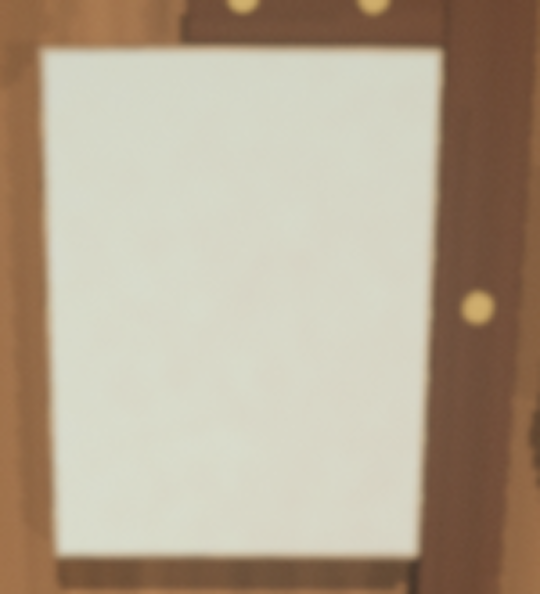

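No dark gap line shows along either joint; the panel is flush on both. The arm is clear, so I'm handing in.

```bash
python3 -c "
from rig import manip;print(manip.job_done())"
```

```text
the job is handed in; nothing more can be done
None
```

I pushed the large panel flat along the table into the right-hand corner of the register and handed the job in at about 21 s of the 67 s allowed. The arm was clear, with the tool about 250 mm up.

- **Position:** both fixed cameras put the panel's centre at about (623.8, -45.9), turned no more than 0.1°. The target I computed from the register was (623.8, -45.8).
- **Joints:** the wrist view showed no visible gap along either batten. The last presses stopped against the long batten at about 10 N and the cross batten at about 6.5 N.
- **What went wrong on the way:** the first sideways push twisted the panel to about 8°, because one finger passed just outside its corner. The next push jammed it at about 24 N. I freed it by pressing it square against the long batten first, then sliding it sideways. The panel was never gripped or lifted.
- **Everything else:** the small panel measured the same as at the start, within a millimetre. The jar looked unmoved in the pictures. I did not measure the tape, bottle, squeegee, spatula or can again at the end, but the arm never went near them at their height.

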